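# Gauge the channel depth of a clock base

### The arm

A 6-joint arm with a two-finger parallel gripper is mounted at the origin on the work surface. World frame = base frame: x ahead of the robot, y to its left, z up, the work surface at z = 0. Lengths are in mm, angles in rad, forces in N, time in s.
With the tool pointing down it reaches from about 275 to 1000 mm from the base axis. Payload 8.4 kg.
Tool frame: the origin (TCP) lies between the finger pads; the fingertips stand r.tips_ahead ahead of it and the grasp point (between the pads) lies 6 mm ahead of it (r.tips_ahead is the distance from the TCP to the fingertips, in mm); z points along the fingers, y is the line along which they close (so a half turn about z gives the same grasp; the last joint's range is limited). The gripper opens to 85 mm and grips with 20 to 120 N. Pads are 22 mm wide; open, the fingers measure 114 mm over their backs; the gripper's body (76 mm by 85 mm) begins 54 mm behind the grasp point. The pads swing forward as they close: fully open they stand 13 mm farther back than shut.
Start: joints at [1.127, 0.353, 1.633, -0, 1.155, -0.002], TCP at [267.229, 564.993, 256.281] pointing down, gripper open.
Joint ranges: [-2.63, 2.63], [-0.92, 2.1], [0.06, 2.66], [-1.3, 4.44], [0, 2.69], [-3.02, 3.02]. Speed limits (rad/s): [2.22, 2.22, 2.79, 3.14, 3.14, 3.14].

### API

Orientations are given as [roll, pitch, yaw] about the fixed x, y, z axes, in that order (R = Rz(yaw) Ry(pitch) Rx(roll)).
In Python, from rig import r gives the robot as it stands.
- The arm moves only by the tool carry_out, never from a script. Its arguments are lists of equal length, an entry for each row: "delta_pos": the shift along the tool's x, y, z in m, a list of three; "rot": the turn, a rotation vector about the tool's x, y, z in degrees, a list of three. A call has 1 to 8 rows; each row is the pose to reach, as a shift and turn from the pose commanded when the call began, along the tool's axes at that moment; what a row does not reach only later rows make up. A row lasts 1/8 s, in which the tool goes at most 62.5 mm and 10.7 degrees, less where a joint would pass 70% of its speed; a pose out of reach is approached as far as the arm can. A call with a gripper value outside its range is refused whole. "claw" is the finger opening in m, from 0 to 0.0854, set as the call begins (left out, the last holds). The fingers move at their own pace and stop on an object; "grip_force" is the grip in N (left out, the last holds). Time passes only in rows, so rows that repeat a pose let the fingers close. It gives the time, the measured TCP pose, the force, the opening and the grip force at its end, in the units of the state.
- r.sense(): the state, without advancing time (a new reading comes with each control period).
- r.grab_frame(name): name is "side" or "top"; returns the picture (480x640x3 uint8, blue, green, red); there is no depth.
- r.camera_info(name): a dict with "fx", "fy", "cx", "cy" (pixels), "pose" (4x4, takes a point from camera to world coordinates). Camera axes: x right, y down, z forward; pixel columns grow to the right and rows downward; lengths in mm; the calibration is good to about 2 mm. A picture is of the moment at which its call begins. camera_info takes no time and is no camera call.
- r.sign_off(): hands the job in; it is judged then, once.
Trained networks look in the newest picture that a camera, given by its name, has taken for a name from the list of things; names that differ only in an ending like _2 or _b are one class to them, and where a whole thing is asked for, a point or a joint stands for the part that bears it (a point fixed in the world has none). Each returns a list of dicts, best first, with "p" (0 to 1); they miss things now and then, are a little off and sometimes report something else, mostly with a low value. They report only what shows in the picture. A call takes as long as a camera call. They do not tell look-alikes from the thing itself.
- r.recognise(thing, camera): "box" ([left, top, right, bottom] in pixels, round what is visible of it).
- r.cut_out(thing, camera): "mask" (480x640 bool, what is visible of it) and "box" ([left, top, right, bottom] in pixels, round what is visible of it).
The state is a dict: "clock": time; "qpos": joint angles; "qvel": joint speeds; "joint_efforts": joint torques, N m; "eef_pos": TCP position; "tcp_rot": TCP orientation; "contact_force": force on the tool from outside, world axes, zero at the start; "wrist_torque": the same for the moment, N m; "opening": opening from 0.0 (shut) to 1.0 (fully open); "grasp_force": force on a finger pad.
Only numpy, scipy, OpenCV 4.12 (cv2) and the standard library are available. Lean on these libraries where they do the work, as an engineer would, in place of code of your own. Each camera call takes 0.05 s, during which the arm holds its last target. There are 200 camera calls.

### The job

Measure the depth of the channel in the dark walnut clock base: lift the yellow sprung depth gauge out of its blue stand, set its steel foot squarely across that channel with the probe in it, press down until the foot sits flat on the wood, and keep it pressed for about a second so that the reading can be taken. Then put the gauge back upright in the middle of its stand, probe down the well and foot flat on top, and let go. Keep the gauge off the pale base and do not push either base out of its place.

Things in the scene. Friction and masses are not known exactly. Their poses are not given: they have to be found in the camera images.
- gauge: Sprung depth gauge, 0.2 kg, upright on the stand. Origin: centre of the foot's underside; z up. Foot: steel bar 80 mm along y, 28 mm along x, 10 mm thick. Above it a yellow grip block 26 mm (x) by 30 mm (y), from 10 to 70 mm above the origin; pinch either pair of faces. A 5 mm thick probe on the z axis sticks out 20 mm below the foot when free. Same after a half turn.
- probe (a joint): Gauge reading: how far the probe is pushed in, m. 0 fully out, 0.020 flush with the foot. Its spring pushes 3 N at 0, 4.2 N at 0.008, 6 N at 0.020, more than the gauge's weight. With the foot flat across a channel, depth is 0.020 minus this: about 0.008 on the walnut base. A red cap on the grip's top stands 4 mm proud at 0 and rises as the probe goes in.
- walnut_base: Dark walnut clock base, loose on the table, 0.45 kg: block 150 mm (x) by 100 mm (y) by 30 mm high with one straight open channel 28 mm wide and 12 mm deep along its full x length, midway across y. Origin: centre of the underside; z up; top 30 mm up, channel floor (lighter, freshly routed) 18 mm up.
- pale_base: Pale wood clock base, loose, a bystander of the same outer size (150 by 100 by 30 mm) and channel width (28 mm), but its brown-floored channel is only 6 mm deep. Origin: centre of the underside.
- stand: Blue block that parks the gauge, fixed to the table: 70 mm (x) by 120 mm (y) by 34 mm high, with a square well 40 by 40 mm through its middle to the table. The gauge's foot rests on the top, 34 mm up, its bar along the stand's y, the probe hanging free in the well. Origin: centre of the underside; z up.
Things that resemble listed ones, but are neither listed nor needed, are in the scene too. There is more than one size of the gauge; the job needs the largest.

How it is judged (in metres and radians):
On the way:
1. the probe is in the walnut base's channel and the gauge's foot is pressed flat across it, and stays so for 0.6 s (z of gauge in the frame of walnut_base between 0.0275 and 0.0325 m and x of gauge in the frame of walnut_base between -0.07 and 0.07 m and y of gauge in the frame of walnut_base between -0.015 and 0.015 m and value of joint probe between 0.0055 and 0.0105 m and angle between gauge's own z axis and vertical below 0.09 rad and angle between the y axis of gauge and the y axis of walnut_base, either way round below 0.35 rad), for 0.6 s.
At the end, for the whole second after the job is handed in: The gauge stands released and at rest, upright (within 5 degrees), its foot flat on the stand (within 3 mm) and its centre within 16 mm of the stand's, the probe fully out in the well; both clock bases are within 30 mm of where they began (horizontal distance between gauge and stand below 0.016 m and z of gauge in the frame of stand between 0.031 and 0.037 m and angle between gauge's own z axis and vertical below 0.09 rad and value of joint probe below 0.002 m and linear speed of gauge below 0.02 m/s and distance of each of walnut_base, pale_base from where it was at the start of the episode below 0.03 m); the robot touches nothing.
It fails at once if the gauge is put on the pale base (contact force between gauge and pale_base above 1 N).
It fails at once if a clock base is pushed 30 mm or more out of its place (distance of any of walnut_base, pale_base from where it was at the start of the episode above 0.03 m).
It also fails if it takes over 51 s, if anything falls off the work surface, if the arm or the gripper's body presses on something with over 40 N, if the wrist force passes 120 N, or if a joint passes its speed limit or range.

## Working session

There is one attempt and no reset: what is moved stays moved. The work goes in short steps, Python scripts to look and compute and a tool call to move; the robot and the scene stay as the last step left them, time stands still between calls to the robot, and variables do not carry over. Pictures are saved under pics/ and viewed, at most 10 in all, crops included, and the job is handed in when it is done.

Besides the shell and the picture viewer there is one more tool, called after ">>>" as name(argument=value, ...), one argument or row to a line, values as JSON. carry_out: Moves the arm, as the interface text tells. Its arguments: {"type":"object","properties":{"delta_pos":{"type":"array","items":{"type":"array","items":{"type":"number"}}},"rot":{"type":"array","items":{"type":"array","items":{"type":"number"}}},"claw":{"type":"number"},"grip_force":{"type":"number"}},"required":["delta_pos","rot"]}

```bash
mkdir -p pics; ls
python3 - <<'E'
from rig import r
import cv2,numpy as np
for c in("top","side"):
    cv2.imwrite(f"pics/{c}0.png",r.grab_frame(c))
    i=r.camera_info(c);print(c,i["fx"],i["cx"],i["cy"],np.round(i["pose"],3).tolist())
    for t in("gauge","walnut_base","pale_base","stand"):
        print(t,[(np.round(d["box"]).tolist(),round(d["p"],2)) for d in r.recognise(t,c)])
print(r.sense(),r.tips_ahead)
E
```

```text
pics
top 434.724052713414 322.0982331634073 232.8706322143375 [[-0.021, -0.991, 0.135, 513.757], [-0.999, 0.027, 0.041, -61.655], [-0.044, -0.134, -0.99, 799.759], [0.0, 0.0, 0.0, 1.0]]
gauge [([435.0, 238.0, 484.0, 262.0], 0.93), ([438.0, 188.0, 474.0, 207.0], 0.87), ([512.0, 260.0, 548.0, 287.0], 0.6)]
walnut_base [([270.0, 236.0, 334.0, 332.0], 0.95)]
pale_base [([130.0, 237.0, 207.0, 332.0], 0.96)]
stand [([419.0, 230.0, 493.0, 274.0], 0.56)]
side 449.55116469402736 326.6434402071588 250.30017809417413 [[0.709, -0.527, 0.468, 196.011], [-0.705, -0.517, 0.486, -511.077], [-0.014, -0.675, -0.738, 736.93], [0.0, 0.0, 0.0, 1.0]]
gauge [([409.0, 386.0, 437.0, 405.0], 0.9), ([368.0, 301.0, 412.0, 348.0], 0.85), ([401.0, 295.0, 420.0, 323.0], 0.69)]
walnut_base [([226.0, 237.0, 314.0, 308.0], 0.68), ([172.0, 186.0, 244.0, 242.0], 0.59)]
pale_base [([171.0, 189.0, 243.0, 243.0], 0.55)]
stand [([348.0, 300.0, 426.0, 369.0], 0.63), ([170.0, 186.0, 241.0, 242.0], 0.27)]
{'clock': 0.5, 'qpos': array([ 1.12662351e+00,  3.53008832e-01,  1.63342921e+00, -1.45171006e-05,
        1.15517809e+00, -2.38042801e-03]), 'qvel': array([-0.00158021, -0.00124511, -0.00122825,  0.00122485, -0.00038476,
        0.00046229]), 'joint_efforts': array([ 1.27438892e-03, -6.04700589e+01, -3.42183530e+01,  2.17860684e-04,
        2.29691497e-03,  6.22548191e-05]), 'eef_pos': array([267.21478214, 564.98831653, 256.26292907]), 'tcp_rot': array([-3.14156914e+00,  1.32251473e-05,  2.69980612e+00]), 'contact_force': array([-0.84605975, -0.0107907 , -0.64200024]), 'wrist_torque': array([ 0.03946247, -0.01126866,  0.02894177]), 'grasp_force': 0.0, 'opening': 0.9973845425941058} 25.0
```

View pics/top0.png

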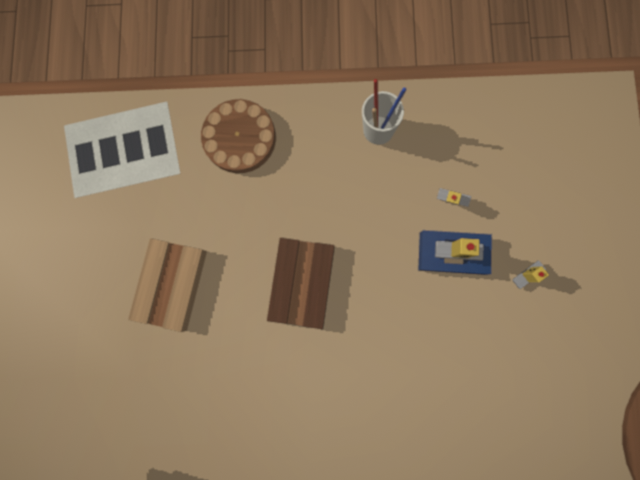

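View pics/side0.png

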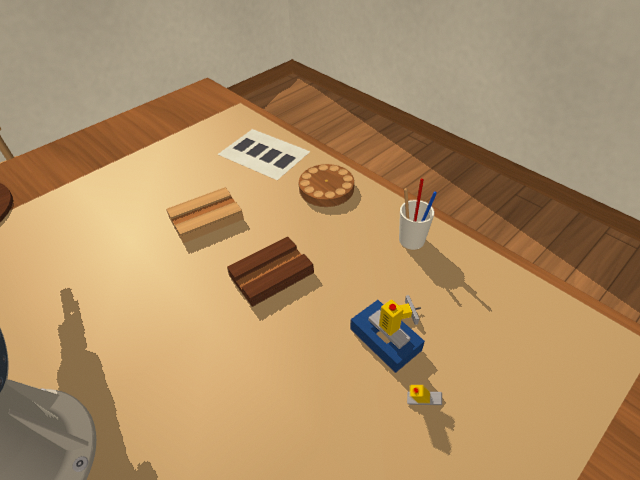

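The gauges are at top-view pixels (460,250), on the blue stand; (455,198), small and loose; and (531,276), small and loose. The one on the stand is clearly the largest and fits the description. The walnut base is at (301,284) and the pale one at (168,285). I'll fit poses and confirm in one enlarged crop.

```bash
cat > h.py <<'E'
from rig import r
import cv2,numpy as np
from scipy.optimize import minimize
def box(x0,x1,y0,y1,z0,z1): return np.array([[x,y,z] for x in(x0,x1) for y in(y0,y1) for z in(z0,z1)],float)
MODEL={"walnut_base":[box(-75,75,-50,50,0,30)],"stand":[box(-35,35,-60,60,0,34)],
 "gauge":[box(-14,14,-40,40,0,10),box(-13,13,-15,15,10,70)]}
def proj(P,i):
    T=np.linalg.inv(i["pose"]);c=P@T[:3,:3].T+T[:3,3]
    return np.c_[i["fx"]*c[:,0]/c[:,2]+i["cx"],i["fy"]*c[:,1]/c[:,2]+i["cy"]]
def world(p,X):
    c,s=np.cos(p[2]),np.sin(p[2]);return X@np.array([[c,s,0],[-s,c,0],[0,0,1]])+[p[0],p[1],0]
def pix(u,v,z,i):
    d=i["pose"][:3,:3]@[(u-i["cx"])/i["fx"],(v-i["cy"])/i["fy"],1];o=i["pose"][:3,3];return o+d*(z-o[2])/d[2]
def sil(p,boxes,i,z=0,S=4):
    m=np.zeros((480*S,640*S),np.uint8)
    for b in boxes:
        h=cv2.convexHull(((proj(world(p,b)+[0,0,z],i)+.5)*S-.5).astype(np.float32))
        cv2.fillConvexPoly(m,np.round(h*16).astype(np.int32),255,shift=4)
    return cv2.resize(m,(640,480),interpolation=cv2.INTER_AREA)/255.
def fit(masks,boxes,p0,z=0,tilt=None):
    def f(q):
        p=[q[0],q[1],q[2]/100]
        return sum(1-np.minimum(s,m).sum()/np.maximum(s,m).sum() for c,m in masks.items() for s in[sil(p,boxes,r.camera_info(c),z)])
    q0=np.array([p0[0],p0[1],p0[2]*100]);S=np.vstack([q0,q0+[12,0,0],q0+[0,12,0],q0+[0,0,12]])
    o=minimize(f,q0,method="Nelder-Mead",options=dict(initial_simplex=S,xatol=.2,fatol=1e-4))
    return [round(o.x[0],1),round(o.x[1],1),round(o.x[2]/100,3)],round(o.fun,3)
E
cat > fit0.py <<'E'
from h import *
im={c:r.grab_frame(c) for c in("top","side")}
M={}
for t in("walnut_base","gauge","stand"):
    M[t]={}
    for c in im:
        i=r.camera_info(c)
        exp={"walnut_base":[(301,284),(270,272)],"gauge":[(460,250),(390,325)],"stand":[(456,252),(387,335)]}[t][c=="side"]
        best=[d for d in r.cut_out(t,c) if np.hypot(*(np.array(exp)-[(d["box"][0]+d["box"][2])/2,(d["box"][1]+d["box"][3])/2]))<20]
        if best:M[t][c]=best[0]["mask"].astype(float)
        else:print("miss",t,c)
for c in im: # stand: union with gauge mask, so model = stand + gauge
    hsv=cv2.cvtColor(im[c],cv2.COLOR_BGR2HSV);b=(cv2.inRange(hsv,(105,120,40),(130,255,255))>0)
    n,l,st,_=cv2.connectedComponentsWithStats(b.astype(np.uint8));b=np.isin(l,[k for k in range(1,n) if st[k,4]>25 and abs(st[k,0]-(456,387)[c=="side"])<80 and abs(st[k,1]-(252,335)[c=="side"])<45])
    pts=np.argwhere(b)[:,::-1].astype(np.int32);m=np.zeros((480,640),np.uint8);cv2.fillConvexPoly(m,cv2.convexHull(pts),1);M["stand"][c]=m.astype(float)
i=r.camera_info("top")
for t,uv,z in(("walnut_base",(301,284),15),("stand",(456,252),17),("gauge",(460,250),40)):
    w=pix(*uv,z,i)
    for cs in(("top","side"),("top",),("side",)):
        mm={c:M[t][c] for c in cs if c in M[t]}
        if mm:print(t,cs,fit(mm,MODEL[t],[w[0],w[1],-.1],z=34 if t=="gauge" else 0))
a=cv2.resize(im["top"][180:310,410:560],None,fx=4,fy=4,interpolation=cv2.INTER_CUBIC)
cv2.imwrite("pics/crop.png",a)
E
python3 fit0.py
```

```text
miss stand side
walnut_base ('top', 'side') ([np.float64(532.3), np.float64(10.0), np.float64(-0.16)], np.float64(0.068))
walnut_base ('top',) ([np.float64(532.5), np.float64(9.9), np.float64(-0.162)], np.float64(0.027))
walnut_base ('side',) ([np.float64(532.2), np.float64(10.1), np.float64(-0.155)], np.float64(0.041))
stand ('top', 'side') ([np.float64(581.5), np.float64(-263.7), np.float64(-0.101)], np.float64(0.46))
stand ('top',) ([np.float64(575.5), np.float64(-262.5), np.float64(0.006)], np.float64(0.421))
stand ('side',) ([np.float64(581.7), np.float64(-264.0), np.float64(-0.093)], np.float64(0.028))
gauge ('top', 'side') ([np.float64(581.7), np.float64(-267.6), np.float64(-0.075)], np.float64(0.122))
gauge ('top',) ([np.float64(581.7), np.float64(-268.1), np.float64(-0.08)], np.float64(0.066))
gauge ('side',) ([np.float64(582.3), np.float64(-267.3), np.float64(-0.074)], np.float64(0.051))
```

View pics/crop.png

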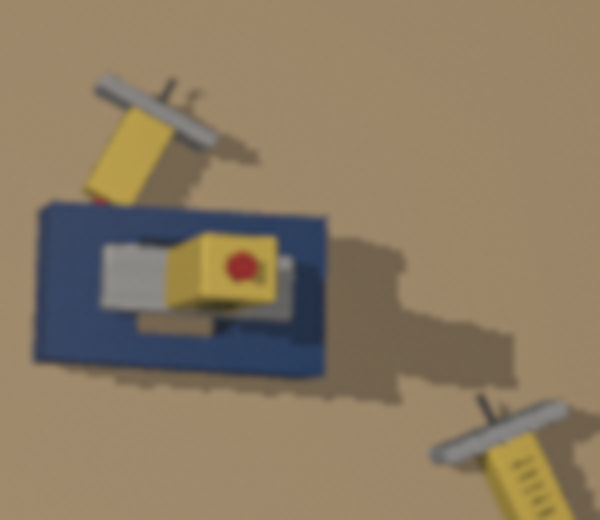

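The crop confirms it: the large gauge stands upright on the stand. Both small ones are lying tipped over beside it. Now I'll work out the first move, closing along the gauge's x.

```bash
cat > go.py <<'E'
import sys,numpy as np
from scipy.spatial.transform import Rotation as R
from rig import r
s=r.sense();x,y,z,yaw=map(float,sys.argv[1:])
A=R.from_euler("xyz",s["tcp_rot"]);B=R.from_euler("xyz",[np.pi,0,yaw])
print("delta m",np.round(A.inv().apply(np.array([x,y,z])-s["eef_pos"])/1000,4),"rot deg",np.round((A.inv()*B).as_rotvec(degrees=True),2),s["clock"])
E
python3 go.py 581.7 -267.5 200 1.494
```

```text
delta m [-0.6403 -0.6181  0.0563] rot deg [ 0.   -0.   69.08] 0.9
```

>>> carry_out(
  delta_pos=[
    [-0.6403,-0.6181,0.0563],
    [-0.6403,-0.6181,0.0563],
    [-0.6403,-0.6181,0.0563],
    [-0.6403,-0.6181,0.0563],
    [-0.6403,-0.6181,0.0563],
    [-0.6403,-0.6181,0.0563],
    [-0.6403,-0.6181,0.0563],
    [-0.6403,-0.6181,0.0563],
  ],
  rot=[
    [0,0,69.1],
    [0,0,69.1],
    [0,0,69.1],
    [0,0,69.1],
    [0,0,69.1],
    [0,0,69.1],
    [0,0,69.1],
    [0,0,69.1],
  ],
  claw=0.085,
  grip_force=60,
)

```text
clock: 1.9
eef_pos: [444.2, 96.3, 225.0]
tcp_rot: [3.14, -0.0, 1.493]
contact_force: [1.5, -0.1, -0.3]
opening: 0.996
grasp_force: 0.0
```

```bash
python3 go.py 581.7 -267.5 200 1.494; python3 -c "
from rig import r;print(r.sense()['tcp_rot'],r.sense()['eef_pos'])"
```

```text
delta m [-0.352   0.1654  0.0251] rot deg [ 0.07 -0.02 -0.07] 1.9
[ 3.14038618e+00 -4.17785552e-04  1.49271086e+00] [444.23512241  96.3215679  225.03066633]
```

>>> carry_out(
  delta_pos=[
    [-0.352,0.1654,0.025],
    [-0.352,0.1654,0.025],
    [-0.352,0.1654,0.025],
    [-0.352,0.1654,0.025],
    [-0.352,0.1654,0.025],
    [-0.352,0.1654,0.025],
    [-0.352,0.1654,0.025],
    [-0.352,0.1654,0.025],
  ],
  rot=[
    [0,0,0],
    [0,0,0],
    [0,0,0],
    [0,0,0],
    [0,0,0],
    [0,0,0],
    [0,0,0],
    [0,0,0],
  ],
)

```text
clock: 2.9
eef_pos: [581.2, -265.9, 199.2]
tcp_rot: [-3.141, -0.0, 1.492]
contact_force: [0.1, 0.3, -0.1]
opening: 0.997
grasp_force: 0.0
```

```bash
python3 go.py 581.7 -267.5 82 1.494
python3 - <<'E'
from h import *
for c,u,v in(("top",380,150),("side",310,220)):
    im=r.grab_frame(c); cv2.imwrite(f"pics/h_{c}.png",im)
a=cv2.hconcat([cv2.resize(cv2.imread(f"pics/h_{c}.png")[v:v+200,u:u+160],None,fx=2.5,fy=2.5) for c,u,v in(("top",380,150),("side",310,220))])
cv2.imwrite("pics/hover.png",a)
E
```

```text
delta m [-0.0016  0.0008  0.1172] rot deg [-0.05 -0.03 -0.09] 2.9
```

View pics/hover.png

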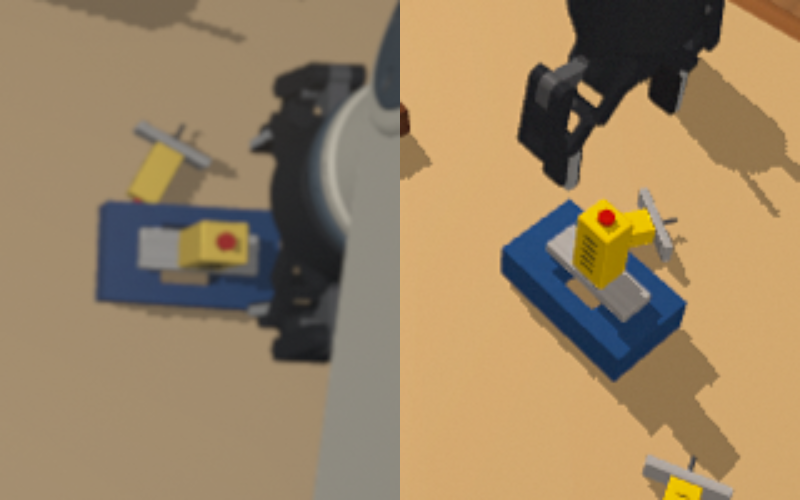

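Hover is aligned. A small tipped gauge leans against the stand's +x edge, so I'll narrow the opening to 50 mm to keep the fingers over the stand, then go down to TCP z≈86.

>>> carry_out(
  delta_pos=[
    [-0.0016,0.0008,0],
    [-0.0016,0.0008,0],
    [-0.0016,0.0008,0.02],
    [-0.0016,0.0008,0.045],
    [-0.0016,0.0008,0.07],
    [-0.0016,0.0008,0.095],
    [-0.0016,0.0008,0.113],
    [-0.0016,0.0008,0.113],
  ],
  rot=[
    [0,0,0],
    [0,0,0],
    [0,0,0],
    [0,0,0],
    [0,0,0],
    [0,0,0],
    [0,0,0],
    [0,0,0],
  ],
  claw=0.05,
)

```text
clock: 4.0
eef_pos: [580.9, -266.5, 84.7]
tcp_rot: [-3.138, -0.001, 1.494]
contact_force: [-0.5, -0.6, 0.3]
opening: 0.589
grasp_force: 0.0
```

>>> carry_out(
  delta_pos=[
    [0,0,0],
    [0,0,0],
    [0,0,0],
    [0,0,0],
    [0,0,0],
    [0,0,0],
  ],
  rot=[
    [0,0,0],
    [0,0,0],
    [0,0,0],
    [0,0,0],
    [0,0,0],
    [0,0,0],
  ],
  claw=0.0,
  grip_force=50,
)

```text
clock: 4.75
eef_pos: [582.7, -267.4, 87.7]
tcp_rot: [3.14, 0.001, 1.494]
contact_force: [-0.1, -0.6, 5.9]
opening: 0.301
grasp_force: 49.9
```

Run:
```python
from h import *
a=[]
for c,u,v in(("top",380,150),("side",310,220)):
    a.append(cv2.resize(r.grab_frame(c)[v:v+200,u:u+160],None,fx=2.5,fy=2.5))
cv2.imwrite("pics/grip.png",cv2.hconcat(a));s=r.sense();print(s["eef_pos"],s["tcp_rot"],s["contact_force"])
```

```text
[ 582.61400396 -267.41416159   87.64545783] [3.14022861e+00 5.05774784e-04 1.49372849e+00] [-0.19756016  0.51805165  5.80726587]
```

View pics/grip.png

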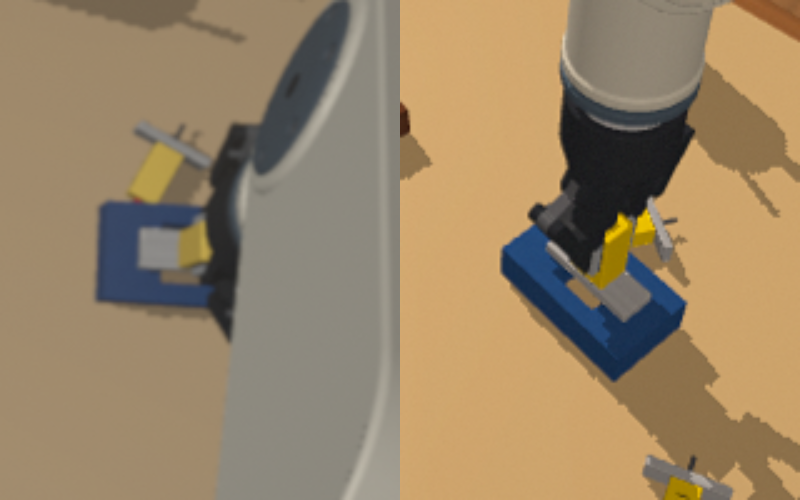

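Gripped (25.7 mm between the pads matches the 26 mm faces). Next: lift and carry to the walnut base.

```bash
python3 go.py 532.3 10 148 1.411
```

```text
delta m [ 0.2727 -0.0714 -0.0606] rot deg [0.08 0.03 4.74] 4.85
```

>>> carry_out(
  delta_pos=[
    [0,0,-0.02],
    [0,0,-0.04],
    [0,0,-0.06],
    [0,0,-0.06],
    [0,0,-0.06],
  ],
  rot=[
    [0,0,0],
    [0,0,0],
    [0,0,0],
    [0,0,0],
    [0,0,0],
  ],
)

```text
clock: 5.48
eef_pos: [581.8, -267.0, 146.6]
tcp_rot: [-3.141, -0.0, 1.494]
contact_force: [0.1, -0.1, -2.1]
opening: 0.299
grasp_force: 49.4
```

```bash
python3 go.py 532.3 10 148 1.411
```

```text
delta m [ 0.2724 -0.0707 -0.0013] rot deg [-0.01 -0.    4.75] 5.475
```

>>> carry_out(
  delta_pos=[
    [0.034,-0.009,0],
    [0.073,-0.019,0],
    [0.117,-0.03,0],
    [0.16,-0.041,0],
    [0.204,-0.053,0],
    [0.243,-0.063,0],
    [0.2724,-0.0707,0],
    [0.2724,-0.0707,0],
  ],
  rot=[
    [0,0,0.6],
    [0,0,1.2],
    [0,0,2],
    [0,0,2.8],
    [0,0,3.5],
    [0,0,4.2],
    [0,0,4.75],
    [0,0,4.75],
  ],
)

```text
clock: 6.48
eef_pos: [531.5, 11.6, 145.9]
tcp_rot: [-3.14, 0.0, 1.413]
contact_force: [0.6, 0.1, -1.3]
opening: 0.299
grasp_force: 49.4
```

>>> carry_out(
  delta_pos=[
    [0,0,0.01],
    [0,0,0.022],
    [0,0,0.034],
    [0,0,0.034],
  ],
  rot=[
    [0,0,0],
    [0,0,0],
    [0,0,0],
    [0,0,0],
  ],
)

```text
clock: 6.98
eef_pos: [531.7, 9.4, 111.2]
tcp_rot: [-3.139, 0.001, 1.41]
contact_force: [0.4, -0.0, -2.9]
opening: 0.298
grasp_force: 49.4
```

```bash
python3 - <<'E'
from h import *
a=[]
for c,u,v in(("top",220,180),("side",190,150)):
    a.append(cv2.resize(r.grab_frame(c)[v:v+200,u:u+160],None,fx=2.5,fy=2.5))
cv2.imwrite("pics/wal.png",cv2.hconcat(a))
s=r.sense();print(s["eef_pos"],s["tcp_rot"],s["contact_force"])
E
python3 go.py 532.3 10 83.6 1.411
```

```text
[532.53515602   9.62123786 112.42153936] [-3.14104531e+00  1.03171629e-04  1.41043225e+00] [-0.47655541 -0.00519727 -1.46788161]
delta m [ 0.0003 -0.0003  0.0288] rot deg [-0.03  0.01 -0.03] 7.075
```

View pics/wal.png

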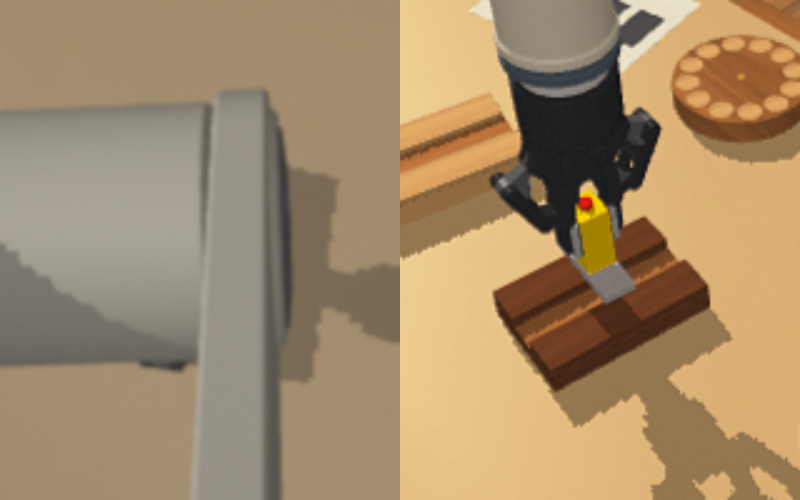

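The side view shows the foot across the channel with the probe above it (foot at about (405,260) in the full image). Pressing down in steps.

>>> carry_out(
  delta_pos=[
    [0,0,0.008],
    [0,0,0.016],
    [0,0,0.02],
    [0,0,0.024],
    [0,0,0.027],
    [0,0,0.0285],
    [0,0,0.0285],
  ],
  rot=[
    [0,0,0],
    [0,0,0],
    [0,0,0],
    [0,0,0],
    [0,0,0],
    [0,0,0],
    [0,0,0],
  ],
)

```text
clock: 7.95
eef_pos: [532.4, 9.9, 84.2]
tcp_rot: [-3.141, 0.0, 1.411]
contact_force: [-2.6, -0.0, 2.5]
opening: 0.295
grasp_force: 49.9
```

>>> carry_out(
  delta_pos=[
    [0,0,0.0008],
    [0,0,0.0016],
    [0,0,0.0016],
  ],
  rot=[
    [0,0,0],
    [0,0,0],
    [0,0,0],
  ],
)

```text
clock: 8.32
eef_pos: [532.5, 9.9, 83.6]
tcp_rot: [-3.142, -0.0, 1.411]
contact_force: [-6.4, -0.0, 15.7]
opening: 0.298
grasp_force: 51.6
```

The foot is firmly seated (15.7 N). I'll hold it there and look.

>>> carry_out(
  delta_pos=[
    [0,0,0],
    [0,0,0],
    [0,0,0],
    [0,0,0],
    [0,0,0],
    [0,0,0],
    [0,0,0],
    [0,0,0],
  ],
  rot=[
    [0,0,0],
    [0,0,0],
    [0,0,0],
    [0,0,0],
    [0,0,0],
    [0,0,0],
    [0,0,0],
    [0,0,0],
  ],
)

```text
clock: 9.32
eef_pos: [532.5, 9.9, 83.6]
tcp_rot: [-3.142, -0.0, 1.411]
contact_force: [-7.1, 0.1, 15.0]
opening: 0.3
grasp_force: 51.6
```

Run:
```python
from h import *
cv2.imwrite("pics/press.png",cv2.resize(r.grab_frame("side")[200:320,210:330],None,fx=5,fy=5,interpolation=cv2.INTER_CUBIC))
s=r.sense();print(s["eef_pos"],s["tcp_rot"],s["contact_force"],s["wrist_torque"])
```

```text
[532.48169697   9.90368786  83.60845305] [-3.14158647e+00 -9.88955487e-06  1.41085136e+00] [-6.4615627   0.16539446 14.42529565] [ 0.03610714  1.20760623 -0.01205166]
```

View pics/press.png

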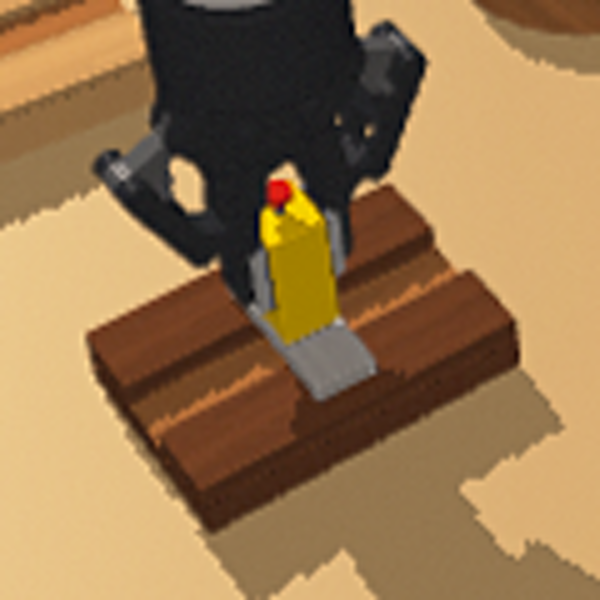

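The side view shows the foot flat on the wood across the channel and the red cap risen; gauge z ≈ 30 mm. It was held for more than 1.3 s. Now lift and return.

>>> carry_out(
  delta_pos=[
    [0,0,-0.008],
    [0,0,-0.02],
    [0,0,-0.04],
    [0,0,-0.065],
    [0,0,-0.065],
  ],
  rot=[
    [0,0,0],
    [0,0,0],
    [0,0,0],
    [0,0,0],
    [0,0,0],
  ],
)

```text
clock: 10.0
eef_pos: [534.2, 9.9, 149.5]
tcp_rot: [3.137, -0.001, 1.411]
contact_force: [0.9, 0.4, -2.0]
opening: 0.298
grasp_force: 49.5
```

```bash
python3 go.py 581.7 -265.5 148 1.49
```

```text
delta m [-0.2643  0.0907  0.0017] rot deg [ 0.26 -0.03 -4.54] 10.0
```

>>> carry_out(
  delta_pos=[
    [-0.033,0.0115,0],
    [-0.073,0.025,0],
    [-0.113,0.039,0],
    [-0.155,0.053,0],
    [-0.197,0.068,0],
    [-0.235,0.081,0],
    [-0.2643,0.0907,0],
    [-0.2643,0.0907,0],
  ],
  rot=[
    [0,0,-0.6],
    [0,0,-1.2],
    [0,0,-1.9],
    [0,0,-2.7],
    [0,0,-3.4],
    [0,0,-4],
    [0,0,-4.54],
    [0,0,-4.54],
  ],
)

```text
clock: 11.0
eef_pos: [579.9, -267.4, 146.4]
tcp_rot: [-3.141, 0.0, 1.488]
contact_force: [0.2, -0.8, -2.7]
opening: 0.298
grasp_force: 49.3
```

>>> carry_out(
  delta_pos=[
    [0,0,0],
    [0,0,0.015],
    [0,0,0.015],
    [0,0,0.015],
  ],
  rot=[
    [0,0,0],
    [0,0,0],
    [0,0,0],
    [0,0,0],
  ],
)

```text
clock: 11.5
eef_pos: [579.9, -264.9, 132.3]
tcp_rot: [-3.141, -0.0, 1.491]
contact_force: [0.6, 0.1, -2.3]
opening: 0.299
grasp_force: 49.4
```

```bash
python3 - <<'E'
from h import *
im=r.grab_frame("side")
i=r.camera_info("side")
for b in(box(-14,14,-40,40,0,10),box(-13,13,-15,15,10,70)):
    s=r.sense();P=world([s["eef_pos"][0],s["eef_pos"][1],s["tcp_rot"][2]-np.pi/2],b)+[0,0,s["eef_pos"][2]-53.65]
    cv2.polylines(im,[cv2.convexHull(proj(P,i).astype(np.float32)).astype(np.int32)],True,(0,255,0),1)
cv2.imwrite("pics/ret.png",cv2.resize(im[240:380,330:450],None,fx=4,fy=4,interpolation=cv2.INTER_CUBIC))
print(s["eef_pos"],s["tcp_rot"],s["contact_force"])
E
python3 go.py 581.7 -265.5 87.6 1.49
```

```text
[ 580.12186882 -265.12460127  132.61690631] [-3.14155179e+00  2.54615703e-06  1.49062155e+00] [-0.14061641  0.54782785 -1.873113  ]
delta m [-0.0002  0.0016  0.045 ] rot deg [-0.    0.    0.04] 11.55
```

View pics/ret.png

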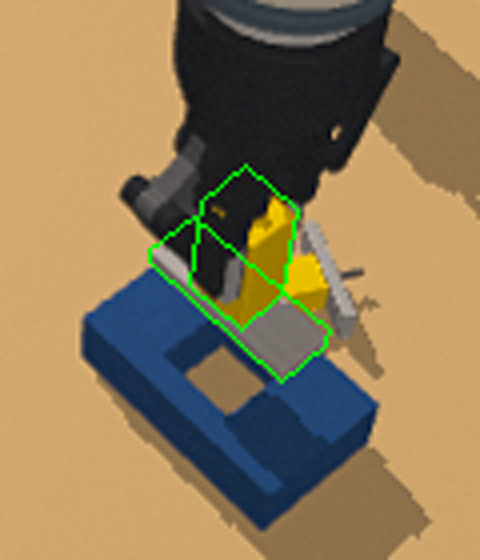

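The model outline matches the held gauge, and the well lies below it. Lowering.

>>> carry_out(
  delta_pos=[
    [0,0.0015,0.01],
    [0,0.0015,0.02],
    [0,0.0015,0.03],
    [0,0.0015,0.038],
    [0,0.0015,0.042],
    [0,0.0015,0.0445],
    [0,0.0015,0.0445],
    [0,0.0015,0.0445],
  ],
  rot=[
    [0,0,0],
    [0,0,0],
    [0,0,0],
    [0,0,0],
    [0,0,0],
    [0,0,0],
    [0,0,0],
    [0,0,0],
  ],
)

```text
clock: 12.55
eef_pos: [581.7, -265.7, 88.4]
tcp_rot: [3.141, 0.0, 1.49]
contact_force: [0.3, 0.2, -2.1]
opening: 0.296
grasp_force: 49.4
```

>>> carry_out(
  delta_pos=[
    [0,0,0.0006],
    [0,0,0.0012],
    [0,0,0.0012],
    [0,0,0.0012],
  ],
  rot=[
    [0,0,0],
    [0,0,0],
    [0,0,0],
    [0,0,0],
  ],
)

```text
clock: 13.05
eef_pos: [581.7, -265.7, 87.7]
tcp_rot: [3.141, 0.0, 1.49]
contact_force: [-2.6, 1.4, 5.5]
opening: 0.302
grasp_force: 50.3
```

Seated (5.5 N). Opening to 52 mm, then rising straight up.

>>> carry_out(
  delta_pos=[
    [0,0,0],
    [0,0,0],
    [0,0,0],
    [0,0,0],
  ],
  rot=[
    [0,0,0],
    [0,0,0],
    [0,0,0],
    [0,0,0],
  ],
  claw=0.052,
)

```text
clock: 13.55
eef_pos: [581.5, -265.6, 86.8]
tcp_rot: [-3.142, -0.0, 1.49]
contact_force: [0.8, 1.5, 1.3]
opening: 0.61
grasp_force: 0.0
```

>>> carry_out(
  delta_pos=[
    [0,0,-0.015],
    [0,0,-0.04],
    [0,0,-0.07],
    [0,0,-0.11],
    [0,0,-0.16],
    [0,0,-0.16],
    [0,0,-0.16],
  ],
  rot=[
    [0,0,0],
    [0,0,0],
    [0,0,0],
    [0,0,0],
    [0,0,0],
    [0,0,0],
    [0,0,0],
  ],
)

```text
clock: 14.42
eef_pos: [581.3, -265.5, 247.4]
tcp_rot: [3.141, 0.0, 1.49]
contact_force: [-0.5, 0.4, 0.6]
opening: 0.611
grasp_force: 0.0
```

Run:
```python
from h import *
a=[]
for c,u,v in(("top",380,150),("side",310,220)):
    a.append(cv2.resize(r.grab_frame(c)[v:v+200,u:u+160],None,fx=2.5,fy=2.5))
cv2.imwrite("pics/end.png",cv2.hconcat(a))
g=[d for d in r.cut_out("gauge","side") if abs(d["box"][0]-368)<15 and abs(d["box"][1]-301)<15]
if g: print(fit({"side":g[0]["mask"].astype(float)},MODEL["gauge"],[581.7,-265.7,-.08],z=34))
w=[d for d in r.cut_out("walnut_base","side") if abs(d["box"][0]-226)<15]
if w: print(fit({"side":w[0]["mask"].astype(float)},MODEL["walnut_base"],[532.3,10,-.16]))
```

```text
([np.float64(580.3), np.float64(-265.7), np.float64(-0.114)], np.float64(0.081))
([np.float64(532.7), np.float64(10.2), np.float64(-0.16)], np.float64(0.036))
```

View pics/end.png

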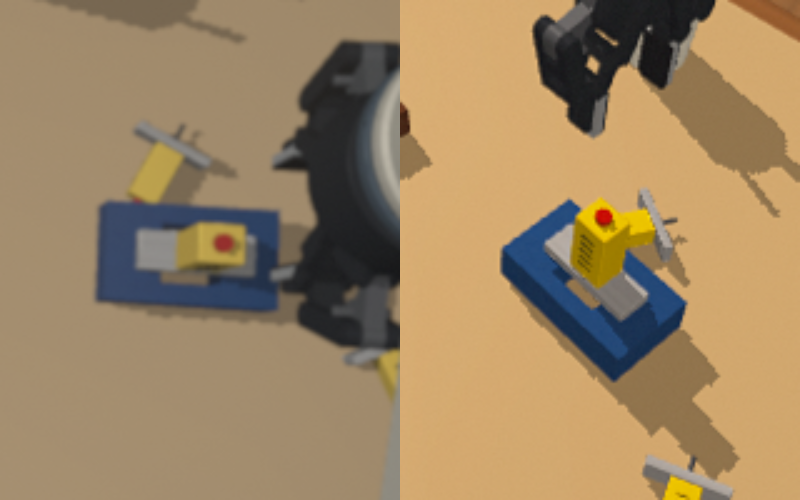

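The gauge stands upright on the stand, within about 3 mm of its centre. The walnut base has not moved and the gripper is clear.

```bash
python3 -c "
from rig import r;print(r.sign_off())"
```

```text
the job is handed in; nothing more can be done
None
```

The gauge was pressed flat across the walnut channel for about 1.3 s, then put back upright in its stand about 3 mm off centre and released; the job is handed in, but sign-off returned no verdict.

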